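# Show the crock's spice jar to the desk camera

### The arm

A 6-joint arm with a two-finger parallel gripper is mounted at the origin on a cart in front of the work surface, level with it; the furniture and walls round the work are solid. World frame = base frame: x ahead of the robot, y to its left, z up, the work surface at z = 0. Lengths are in m, angles in rad, forces in N, time in s.
With the tool pointing down it reaches from about 0.2 to 0.875 m from the base axis. Payload 3.4 kg.
Tool frame: the origin (TCP) lies between the finger pads; the fingertips stand 22 mm ahead of it and the grasp point (between the pads) lies 3 mm ahead of it; z points along the fingers, y is the line along which they close (so a half turn about z gives the same grasp; the last joint's range is limited). The gripper opens to 94 mm and grips with 3 to 60 N. Pads are 16 mm wide; open, the fingers measure 119 mm over their backs; the gripper's body (75 mm by 177 mm) begins 78 mm behind the grasp point.
Start: joints at [-1.463, 0.276, 1.505, -0, 1.361, -0.121], TCP at [0.13, -0.56, 0.227] pointing down, gripper open.
Joint ranges: [-2.89, 2.89], [-0.75, 2.08], [0.22, 2.7], [-1.18, 4.32], [0.11, 2.71], [-2.7, 2.7]. Speed limits (rad/s): [2.57, 2.57, 3.14, 3.14, 3.14, 3.14].

### API

Orientations are given as a unit quaternion [w, x, y, z].
In Python, from bench import manip gives the robot as it stands.
- The arm moves only by the shell command python3 nudge.py 'ROWS' [FORCE]. ROWS is a JSON list of rows, 1 to 8 of them, each an object with the fields aperture (the opening from 0.0 (shut) to 1.0 (fully open)), dx, dy, dz (the shift in units of 5 mm), turn (a turn about the tool's z in units of 0.1 rad); a field left out counts as zero (the opening has to be given); each row shifts and turns the commanded pose from where the row before left it, along the tool's axes as they then stand; what a row does not reach is not made up. A row lasts 1/8 s, in which the tool goes at most 0.0625 m and 0.188 rad, less where a joint would pass 70% of its speed; a pose out of reach is approached as far as the arm can. The fingers move at their own pace and stop on an object; FORCE is the grip in N (left out, the last holds). Time passes only in rows, so rows that do not move let the fingers close. It prints the time, the measured TCP pose, the force, the opening and the grip force at its end. Input that does not fit is refused with a message, and nothing moves.
- manip.get_obs(): the state, without advancing time (a new reading comes with each control period).
- manip.read_camera(name): name is "side" or "top"; returns a dict with "color" (384x512x3 uint8, blue, green, red), "z_map" (384x512 float32, m along the optical axis (not along the pixel's ray), 0 where there is no reading), "intrinsics" (3x3 intrinsics, pixels), "world_from_camera" (4x4, takes a point from camera to world coordinates). Camera axes: x right, y up, looking along -z (the intrinsics and any distortion apply to the point x, -y, -z); pixel columns grow to the right and rows downward; lengths in m; the calibration is good to about 2 mm. A picture is of the moment at which its call begins.
- manip.finish_job(): hands the job in; it is judged then, once.
The state is a dict: "t": time; "qpos": joint angles; "qvel": joint speeds; "tau": joint torques, N m; "eef_pos": TCP position; "tcp_rot": TCP orientation; "contact_force": force on the tool from outside, world axes, zero at the start; "moment": the same for the moment, N m; "width": opening from 0.0 (shut) to 1.0 (fully open); "gripper_force": force on a finger pad.
Only numpy, scipy, OpenCV 4.12 (cv2) and the standard library are available. Lean on these libraries where they do the work, as an engineer would, in place of code of your own. Each camera call takes 0.05 s, during which the arm holds its last target. There are 200 camera calls.

### The job

Lift the wooden lid off the stoneware crock and balance it, knob up, on the domed lid rest so that it stays there by itself. Then take the spice jar out of the crock and hold it up to the desk camera with the jar's base facing the round window squarely, centred on the window and 9 cm away from it. Finish there, still holding the jar steady in the air, and leave the other loose things where they stand.

Things in the scene. Friction and masses are not known exactly. Their poses are not given: they have to be found in the camera images.
- crock: round open stoneware crock, white, outside diameter 136, inside diameter 126, 112 high, fixed to the worktop. Origin: centre of its underside, z up. Its inner floor is 6 above the origin, its rim 112 above.
- lid: flat round wooden lid lying on the crock at the start. Disc of diameter 140, 9 thick, over a plug (diameter 116, 5 deep) loose in the crock's mouth; dark wooden knob on top, diameter 30 at its widest. 0.15 kg. Origin: centre of the plug's flat underside; z up through the knob; the disc's top is at z = 14, the knob's widest part from z = 26 to 38, its top at z = 42.
- rest: domed lid rest: solid dark wooden dome like a small upturned bowl, diameter about 150, 55 high, fixed to the worktop; its top is part of a ball of radius 75. Origin: centre of its underside, z up; the crown is at z = 55.
- jar: the spice jar that stands in the crock, upright, under the lid: square clear body 41 wide, 96 high in all, about 0.11 kg, with a round cap (diameter 41, fixed to the jar) from 76 to 96 above the base. It stands within about 10 of the crock's axis, turned any way. Origin: centre of the jar's base; z up along the jar to the cap.
- reader_head: head of the fixed desk camera on a low black foot: grey square plate 88 x 88, with a round black-rimmed window (64 wide) that looks up and towards the robot, its normal 35 degrees from vertical. Origin: centre of the window, 75 above the worktop; z: outward normal; y: level. The jar's base belongs on this z axis at z = 90, the jar's z along it (cap away from the window).
- shaker_salt: bystander: salt shaker with grey domed top, diameter 44, 90 high, loose. Origin: centre of its underside.
- tin: bystander: small food tin, diameter 57, 72 high, loose. Origin: centre of its underside.
- other_jar: bystander: another spice jar, 42 wide, 96 high, loose on the worktop beside the camera. Origin: centre of its underside.

How it is judged:
By the outcome, as a careful person would: the job done as asked, in the order asked, and still so for the second after the job is handed in, while the arm keeps its last pose, push and grip.
It also fails if it takes over 64 s, if anything falls off the work surface, if the arm or the gripper's body presses on something with over 40 N, if the wrist force passes 120 N, or if a joint passes its speed limit or range.

## Working session

There is one attempt and no reset: what is moved stays moved. The work goes in short steps, Python scripts to look and compute and a shell command to move; the robot and the scene stay as the last step left them, time stands still between calls to the robot, and variables do not carry over. Pictures are saved under pics/ and viewed, at most 10 in all, crops included, and the job is handed in when it is done.

```bash
ls; mkdir -p pics; python3 - <<'E'
from bench import manip
import cv2,numpy as np
o=manip.get_obs();print(o)
for n in("side","top"):
    r=manip.read_camera(n);cv2.imwrite(f"pics/{n}0.png",r["color"]);np.savez(f"pics/{n}0.npz",**r);print(n,r["intrinsics"],r["world_from_camera"],[k for k in r])
E
```

```text
bench.py
nudge.py
pics
{'t': 0.0, 'qpos': array([-1.46302919e+00,  2.76567219e-01,  1.50611264e+00,  2.99984638e-06,
        1.36066833e+00, -1.21010301e-01]), 'qvel': array([ 3.03925260e-04,  9.90830151e-04, -1.42190379e-03,  1.03471437e-05,
       -1.13514301e-03,  4.85720606e-04]), 'tau': array([-3.27117872e-03, -4.04597139e+01, -2.37230659e+01,  6.97789737e-02,
        3.45718127e-02, -1.43870648e-04]), 'eef_pos': array([ 0.13033665, -0.55950358,  0.2266287 ]), 'tcp_rot': array([-8.77743107e-04,  9.93464394e-01,  1.14139069e-01,  7.27881984e-06]), 'contact_force': array([-0.68957548, -0.53202657,  0.49915103]), 'moment': array([-0.04989779,  0.01335099,  0.03008513]), 'gripper_force': 0.0, 'width': 0.9966266510298082}
side [[428.3062229    0.         255.20551139]
 [  0.         428.3062229  187.48278106]
 [  0.           0.           1.        ]] [[-0.95041041  0.1746471  -0.25732943  0.2125291 ]
 [-0.31080099 -0.50390058  0.80590753  1.07393385]
 [ 0.01108097  0.84592115  0.53319285  0.79550096]
 [ 0.          0.          0.          1.        ]] ['color', 'z_map', 'intrinsics', 'world_from_camera']
top [[413.16004312   0.         257.96922848]
 [  0.         413.16004312 190.42724692]
 [  0.           0.           1.        ]] [[-0.01129796  0.99466648 -0.10252294  0.42161408]
 [-0.99993166 -0.01093021  0.00414808  0.00761735]
 [ 0.00300536  0.1025628   0.99472199  1.50140349]
 [ 0.          0.          0.          1.        ]] ['color', 'z_map', 'intrinsics', 'world_from_camera']
```
View pics/top0.png

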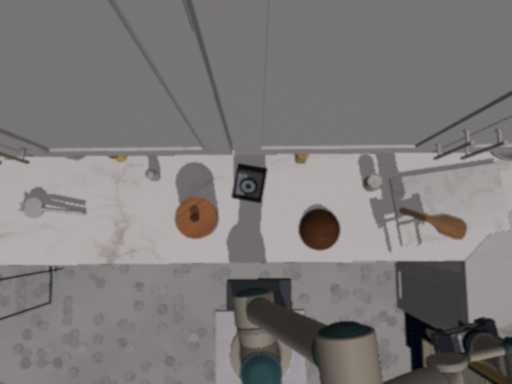

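View pics/side0.png

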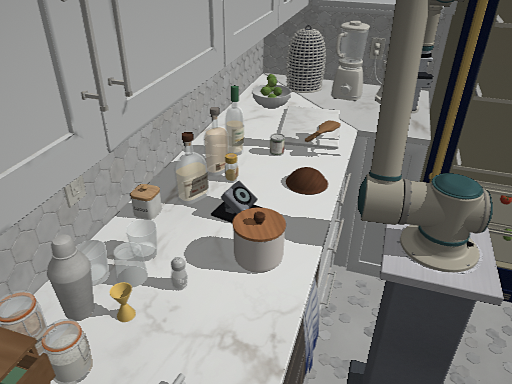

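The top view shows the lid and crock at (196,217), the rest at (320,229), the reader at (249,183), salt at (152,174), the tin at (374,182) and the other jar at (301,157). The side view shows the cabinets overhanging at the back left and agrees with that layout. Next I'll measure the positions.

```bash
cat > h.py <<'E'
import numpy as np,cv2
from bench import manip
def load(n): return dict(np.load(f"pics/{n}.npz"))
def cloud(r):
    K=r["intrinsics"];z=r["z_map"].astype(float);v,u=np.indices(z.shape)
    p=np.stack([(u-K[0,2])/K[0,0]*z,-(v-K[1,2])/K[1,1]*z,-z],-1)
    T=r["world_from_camera"];w=p@T[:3,:3].T+T[:3,3];w[z==0]=np.nan;return w
def ray(r,u,v,h):
    K=r["intrinsics"];T=r["world_from_camera"]
    d=T[:3,:3]@np.array([(u-K[0,2])/K[0,0],-(v-K[1,2])/K[1,1],-1]);o=T[:3,3];return o+d*(h-o[2])/d[2]
def circ(P):
    A=np.c_[2*P[:,:2],np.ones(len(P))];s=np.linalg.lstsq(A,(P[:,:2]**2).sum(1),rcond=None)[0]
    return s[:2],np.sqrt(s[2]+s[:2]@s[:2])
def ellipse_on(r,mask,h):
    c=max(cv2.findContours(mask.astype(np.uint8),0,cv2.CHAIN_APPROX_NONE)[0],key=cv2.contourArea)
    P=np.array([ray(r,*q,h) for q in c[:,0,:]]);return circ(P)
E
python3 - <<'E'
from h import *
for n in("top0","side0"):
    r=load(n);w=cloud(r);c=r["color"].astype(int);b,g,rd=c[...,0],c[...,1],c[...,2]
    box={"crock":(.3,.55,.05,.35),"rest":(.25,.5,-.3,-.05),"reader":(.38,.6,-.06,.12),"salt":(.4,.6,.22,.4),"tin":(.35,.6,-.42,-.25),"oj":(.5,.65,-.2,-.05)}
    print(n,"table z",np.nanmedian(w[...,2][(w[...,0]>.3)&(w[...,0]<.5)&(abs(w[...,1])<.6)&(w[...,2]<.03)]))
    for k,(x0,x1,y0,y1) in box.items():
        m=(w[...,0]>x0)&(w[...,0]<x1)&(w[...,1]>y0)&(w[...,1]<y1)&(w[...,2]>.015)&(w[...,2]<.3)
        q=w[m];print(k,len(q),q.min(0).round(3),q.max(0).round(3))
        if k=="crock":
            mm=m&(abs(w[...,2]-.121)<.006)&(rd>b+30); print("  disc pts",circ(w[mm]),np.median(w[mm][:,2]),mm.sum())
            mk=m&(w[...,2]>.117)&(rd>b+15) ;print("  disc fit",ellipse_on(r,mk,.121) )
            kb=m&(w[...,2]>.138);print("  knob",w[kb].mean(0),kb.sum())
        if k=="rest":
            A=np.c_[2*q,np.ones(len(q))];s=np.linalg.lstsq(A,(q**2).sum(1),rcond=None)[0];print("  sphere",s[:3],np.sqrt(s[3]+s[:3]@s[:3]))
            print("  base", circ(q[(q[:,2]<.03)]))
        if k=="reader":
            pl=q[q[:,2]>.045];ce=pl.mean(0);u,s,vt=np.linalg.svd(pl-ce,full_matrices=False);print("  plate",ce,vt[2],s)
E
python3 - <<'E'
import cv2,sys
sys.path.insert(0,'.')
a=cv2.imread('pics/side0.png')[165:235,200:270];b=cv2.imread('pics/top0.png')[150:220,215:285]
cv2.imwrite('pics/c1.png',cv2.hconcat([cv2.resize(x,None,fx=5,fy=5,interpolation=cv2.INTER_CUBIC) for x in(a,b)]))
E
```

```text
top0 table z -1.712920078977831e-05
crock 1432 [0.407 0.056 0.016] [0.548 0.283 0.155]
  disc pts (array([0.47586985, 0.21264783]), np.float64(0.04983256887436558)) 0.12039209959051278 1227
  disc fit (array([0.47526639, 0.21370212]), np.float64(0.06744789237380507))
  knob [0.47569063 0.21250592 0.14713271] 64
rest 1060 [ 0.369 -0.28   0.015] [ 0.498 -0.148  0.061]
  sphere [ 0.43371745 -0.21556948 -0.01662543] 0.0721600587143889
  base (array([ 0.43379775, -0.21575101]), np.float64(0.06055075098980918))
reader 382 [ 0.54  -0.017  0.015] [0.6   0.095 0.092]
  plate [0.57711189 0.03664161 0.06761634] [-0.62360646  0.10857292  0.77416206] [0.4689259  0.31197495 0.06552151]
salt 586 [0.408 0.22  0.11 ] [0.544 0.283 0.152]
tin 297 [ 0.38  -0.42   0.015] [ 0.599 -0.25   0.078]Traceback (most recent call last):
  File "<stdin>", line 8, in <module>
    return umr_minimum(a, axis, None, out, keepdims, initial, where)
ValueError: zero-size array to reduction operation minimum which has no identity
```

View pics/c1.png

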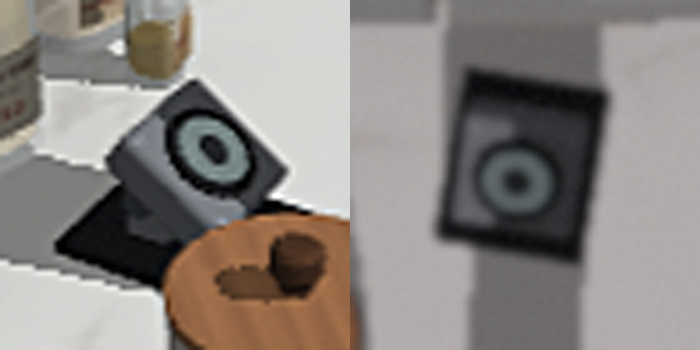

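The crop shows the reader window at side pixel ≈ (242,195) and top pixel ≈ (248,186.5). The plate is yawed about 9° in the top view.

```bash
python3 - <<'E'
from h import *
R={}
for n in("top0","side0"):
    r=load(n);w=cloud(r);c=r["color"].astype(int);b,g,rd=c[...,0],c[...,1],c[...,2];R[n]=r
    if n=="side0":
        m=(w[...,0]>.38)&(w[...,0]<.58)&(w[...,1]>.1)&(w[...,1]<.32)&(w[...,2]>.1)&(w[...,2]<.2)
        mm=m&(abs(w[...,2]-.121)<.004)&(rd>b+30);P=w[mm];print("disc",P[:,:2].min(0),P[:,:2].max(0),np.median(P[:,2]))
        print(" fit",ellipse_on(r,m&(w[...,2]>.117)&(rd>b+15),.121)); kb=m&(w[...,2]>.138);print(" knob",w[kb].mean(0),kb.sum())
        m=(w[...,0]>.3)&(w[...,0]<.55)&(w[...,1]>-.32)&(w[...,1]<-.1)&(w[...,2]>.015);q=w[m&(rd>b+15)]
        A=np.c_[2*q,np.ones(len(q))];s=np.linalg.lstsq(A,(q**2).sum(1),rcond=None)[0];print(" rest sphere",s[:3],np.sqrt(s[3]+s[:3]@s[:3]),len(q))
    m=(w[...,0]>.45)&(w[...,0]<.68)&(w[...,1]>-.05)&(w[...,1]<.12)&(w[...,2]>.045)&(w[...,2]<.13)
    q=w[m];print(n,"reader",len(q),q.min(0).round(3),q.max(0).round(3))
    from numpy.linalg import svd
    n0=np.array([-.57,.05,.82]);best=q
    ce=np.median(q[(q@n0)>np.percentile(q@n0,30)],0)
    for _ in range(20):
        d=(best0:=(q-ce)@n0); k=q[abs(d)<.006];ce=k.mean(0);n0=svd(k-ce,full_matrices=False)[2][2];n0*=np.sign(n0[2])
    print(" plane",ce.round(4),n0.round(3),len(k),"tilt",np.degrees(np.arccos(n0[2])),"yaw",np.degrees(np.arctan2(n0[1],-n0[0])))
    # greenish ring
    ys,xs=np.where(m); sub=(c[...,1]-c[...,2]>8)&(c[...,1]>80)&m; v,u=np.where(sub);print(" ring px",len(u),u.mean(),v.mean(),u.min(),u.max(),v.min(),v.max(),"3d",w[sub].mean(0))
    print(" ray at .075",ray(r,u.mean(),v.mean(),.075),ray(r,(u.min()+u.max())/2,(v.min()+v.max())/2,.075))
    for k,(x0,x1,y0,y1) in {"salt":(.4,.68,.28,.42),"tin":(.4,.65,-.42,-.28),"oj":(.5,.75,-.2,-.07)}.items():
        z=w[(w[...,0]>x0)&(w[...,0]<x1)&(w[...,1]>y0)&(w[...,1]<y1)&(w[...,2]>.05)&(w[...,2]<.15)]
        if len(z):print(k,len(z),z.min(0).round(3),z.max(0).round(3),np.median(z,0).round(3))
w=cloud(R["top0"]);q=w[(w[...,2]>.2)&(w[...,0]>.3)];print("cab front x",np.percentile(q[:,0],[1,5]),"low z",np.percentile(q[:,2],[1,5]))
E
```

```text
top0 reader 613 [ 0.548 -0.013  0.045] [0.641 0.083 0.102]
 plane [0.5901 0.0367 0.0754] [-0.545  0.106  0.832] 476 tilt 33.744240024035896 yaw 11.00272851654626
 ring px 14 249.78571428571428 185.78571428571428 243 253 181 190 3d [0.58495493 0.02992345 0.0764209 ]
 ray at .075 [0.58515329 0.02991846 0.075     ] [0.58622042 0.03611341 0.075     ]
salt 112 [0.465 0.28  0.05 ] [0.648 0.394 0.122] [0.628 0.374 0.085]
tin 186 [ 0.569 -0.42   0.05 ] [ 0.626 -0.377  0.078] [ 0.596 -0.4    0.068]
oj 89 [ 0.673 -0.173  0.051] [ 0.693 -0.131  0.106] [ 0.681 -0.151  0.093]
disc [0.40591933 0.14200293] [0.54471975 0.28433116] 0.12137846257419072
 fit (array([0.47465375, 0.21593797]), np.float64(0.06926593150780205))
 knob [0.47388744 0.21937813 0.14642372] 85
 rest sphere [ 0.43326214 -0.21465342 -0.01488796] 0.07058806945828985 647
side0 reader 671 [ 0.546 -0.005  0.045] [0.642 0.087 0.097]
 plane [0.5878 0.043  0.0738] [-0.561  0.116  0.82 ] 518 tilt 34.947926988819766 yaw 11.70919884012742
 ring px 110 242.15454545454546 194.9909090909091 236 249 189 209 3d [0.58440957 0.03965774 0.07548596]
 ray at .075 [0.58466831 0.03908453 0.075     ] [0.57626686 0.05958283 0.075     ]
salt 387 [0.452 0.28  0.05 ] [0.648 0.398 0.123] [0.618 0.381 0.08 ]
tin 119 [ 0.569 -0.42   0.05 ] [ 0.627 -0.374  0.074] [ 0.593 -0.391  0.067]
oj 411 [ 0.672 -0.2    0.05 ] [ 0.75  -0.126  0.149] [ 0.733 -0.165  0.089]
cab front x [0.61827266 0.61894424] low z [0.4965384  0.55107527]
```

```bash
cat >> h.py <<'E'
def go(x,y,z,yaw=None):
    from scipy.spatial.transform import Rotation as Ro
    o=manip.get_obs();q=o["tcp_rot"];R=Ro.from_quat([q[1],q[2],q[3],q[0]]).as_matrix();p=np.array(o["eef_pos"])
    d=R.T@(np.array([x,y,z])-p);cy=np.arctan2(R[1,0],R[0,0])
    print("t",round(o["t"],2),"at",p.round(4),"yaw",round(cy,3),"q",o["qpos"].round(2),"w",round(o["width"],3),"F",o["contact_force"].round(1),"d",d.round(4),"turn" ,None if yaw is None else round(-(yaw-cy),3))
E
python3 - <<'E'
from h import *
go(.4753,.2135,.227)
for n,(u0,v0) in {"top0":(248,186),"side0":(242,195)}.items():
    r=load(n);c=r["color"].astype(int);s=c[v0-9:v0+10,u0-9:u0+10]
    m=(s[...,1]>85)&(abs(s[...,1]-s[...,0])<25)&(s[...,1]-s[...,2]>3); 
    k,l,st,ce=cv2.connectedComponentsWithStats(m.astype(np.uint8));i=1+st[1:,4].argmax()
    cc=cv2.findContours((l==i).astype(np.uint8),0,2)[0][0];e=cv2.fitEllipse(cc);print(n,st[i],e)
    print(ray(r,e[0][0]+u0-9,e[0][1]+v0-9,.075), ray(r,st[i][0]+(st[i][2]-1)/2+u0-9,st[i][1]+(st[i][3]-1)/2+v0-9,.075))
E
```

```text
t 0.1 at [ 0.1303 -0.5596  0.2267] yaw 0.229 q [-1.46  0.28  1.51 -0.    1.36 -0.12] w 0.997 F [-0.  -0.3  0.3] d [ 0.5113 -0.6747  0.0009] turn None
top0 [ 3  4 12 11 73] ((8.796661376953125, 8.748580932617188), (10.165495872497559, 12.214400291442871), 109.52544403076172)
[0.58535884 0.0368275  0.075     ] [0.584491   0.03786578 0.075     ]
side0 [  3   3  14  13 106] ((9.12170124053955, 8.572415351867676), (10.289347648620605, 14.646415710449219), 128.37464904785156)
[0.58554996 0.03690743 0.075     ] [0.58365014 0.03878624 0.075     ]
```

The manual's scale: shifts go in units of 5 mm and turns go in units of 0.1 rad. Converting my numbers, -0.0482 m is -9.64, 0.0365 m is 7.3.

```bash
python3 nudge.py '[{"aperture": 1,"dx": 7.3,"dy": -9.64},{"aperture": 1,"dx": 7.3,"dy": -9.64},{"aperture": 1,"dx": 7.3,"dy": -9.64},{"aperture": 1,"dx": 7.3,"dy": -9.64},{"aperture": 1,"dx": 7.3,"dy": -9.64},{"aperture": 1,"dx": 7.3,"dy": -9.64},{"aperture": 1,"dx": 7.3,"dy": -9.64}]' 25 | tail -2
python3 nudge.py '[{"aperture": 1,"dx": 7.3,"dy": -9.64},{"aperture": 1,"dx": 7.3,"dy": -9.64},{"aperture": 1,"dx": 7.3,"dy": -9.64},{"aperture": 1,"dx": 7.3,"dy": -9.64},{"aperture": 1,"dx": 7.3,"dy": -9.64},{"aperture": 1,"dx": 7.3,"dy": -9.64},{"aperture": 1,"dx": 7.3,"dy": -9.64},{"aperture": 1}]' | tail -2
python3 -c "
from h import *
go(.4753,.2135,.147)"
```

```text
width: 1.002
gripper_force: 0.0
width: 0.997
gripper_force: 0.0
t 1.98 at [0.476  0.2165 0.2264] yaw 0.234 q [0.29 0.2  1.61 0.   1.33 1.63] w 0.997 F [ 0.2 -0.3  0.2] d [-0.0014  0.0028  0.0794] turn None
```

```bash
python3 nudge.py '[{"aperture": 1,"dy": 0.4,"dz": 6},{"aperture": 1,"dz": 6},{"aperture": 1,"dz": 2},{"aperture": 1}]' | tail -2
python3 -c "
from h import *
go(.4753,.2135,.147)"
```

```text
width: 0.999
gripper_force: 0.0
t 2.48 at [0.4751 0.2104 0.1572] yaw 0.228 q [ 0.28  0.24  1.73 -0.    1.17  1.63] w 0.999 F [-0.  -0.4  0.6] d [ 0.0009 -0.003   0.0102] turn None
```

```bash
python3 nudge.py '[{"aperture": 1,"dx": 0.2,"dy": -0.6,"dz": 1},{"aperture": 1,"dz": 1},{"aperture": 0.3},{"aperture": 0.0},{"aperture": 0.0},{"aperture": 0.0},{"aperture": 0.0},{"aperture": 0.0}]' 25
python3 -c "
from h import *
go(.4753,.2135,.147)"
```

```text
t: 3.48
eef_pos: [0.4758, 0.2143, 0.1474]
tcp_rot: [0.0, 0.993, 0.114, 0.0]
contact_force: [-0.7, -0.5, 0.4]
width: 0.399
gripper_force: 0.0
t 3.48 at [0.4758 0.2143 0.1474] yaw 0.229 q [ 0.29  0.26  1.74 -0.    1.14  1.63] w 0.399 F [-0.7 -0.5  0.4] d [-0.0007  0.0006  0.0004] turn None
```

Scaled: -0.03 m is -6, -0.02 m is -4.

```bash
python3 nudge.py '[{"aperture": 0.0},{"aperture": 0.0},{"aperture": 0.0},{"aperture": 0.0}]' 25; python3 nudge.py '[{"aperture": 0,"dz": -2},{"aperture": 0,"dz": -4},{"aperture": 0,"dz": -6},{"aperture": 0,"dz": -6},{"aperture": 0},{"aperture": 0}]'
python3 -c "
from h import *
go(.4335,-.2152,.2)
for n in ('top','side'):
    r=manip.read_camera(n);np.savez(f'pics/{n}1.npz',**r);cv2.imwrite(f'pics/{n}1.png',r['color'])
a=cv2.resize(cv2.imread('pics/side1.png')[140:290,170:350],None,fx=2.2,fy=2.2);b=cv2.resize(cv2.imread('pics/top1.png')[130:280,110:290],None,fx=2.2,fy=2.2);cv2.imwrite('pics/c2.png',cv2.hconcat([a,b]))"
```

```text
t: 3.98
eef_pos: [0.4758, 0.2141, 0.1474]
tcp_rot: [0.0, 0.993, 0.114, 0.0]
contact_force: [0.4, -0.5, -1.0]
width: 0.308
gripper_force: 25.0
t: 4.72
eef_pos: [0.475, 0.2142, 0.2365]
tcp_rot: [0.0, 0.993, 0.114, -0.001]
contact_force: [-0.4, 0.4, -3.2]
width: 0.306
gripper_force: 25.0
t 4.72 at [0.475  0.2142 0.2365] yaw 0.229 q [0.29 0.19 1.6  0.   1.35 1.63] w 0.306 F [-0.4  0.4 -3.2] d [-0.1378  0.4088  0.0367] turn None
```

View pics/c2.png

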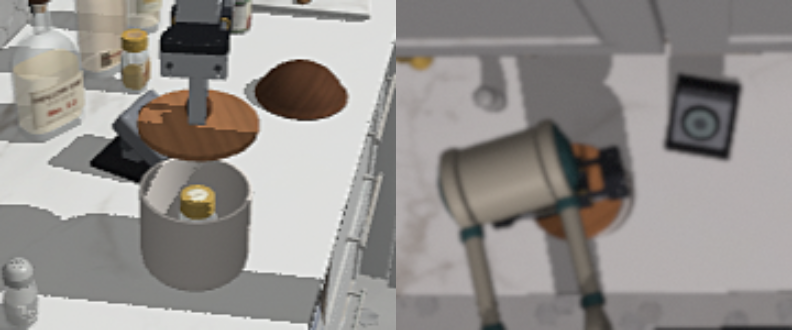

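The lid is held level. The crock is open and the jar's gold cap shows at about side px (259,228). Next the lid goes to the rest.

Scaled: 0.0511 m is 10.22, -0.0172 m is -3.44.

```bash
python3 nudge.py '[{"aperture": 0,"dx": -3.44,"dy": 10.22},{"aperture": 0,"dx": -3.44,"dy": 10.22},{"aperture": 0,"dx": -3.44,"dy": 10.22},{"aperture": 0,"dx": -3.44,"dy": 10.22},{"aperture": 0,"dx": -3.44,"dy": 10.22},{"aperture": 0,"dx": -3.44,"dy": 10.22},{"aperture": 0,"dx": -3.44,"dy": 10.22},{"aperture": 0,"dx": -3.44,"dy": 10.22}]' | tail -1; python3 nudge.py '[{"aperture": 0,"dz": 6},{"aperture": 0,"dz": 8},{"aperture": 0,"dz": 6},{"aperture": 0,"dz": 4},{"aperture": 0,"dz": 2},{"aperture": 0},{"aperture": 0}]'
python3 -c "
from h import *
go(.4335,-.2152,.0955)
r=manip.read_camera('side');w=cloud(r);np.savez('pics/side2.npz',**r)
m=(w[...,0]>.3)&(w[...,0]<.56)&(w[...,1]>-.34)&(w[...,1]<-.1)&(w[...,2]>.06)&(w[...,2]<.09)
q=w[m];A=np.c_[q[:,:2],np.ones(len(q))];s=np.linalg.lstsq(A,q[:,2],rcond=None)[0]
for _ in range(4):
    k=abs(q[:,2]-A@s)<.003;s=np.linalg.lstsq(A[k],q[k,2],rcond=None)[0]
print('lid top slope',s,k.sum(),q[k].min(0),q[k].max(0),q[k][:,2].mean())"
```

```text
gripper_force: 25.0
t: 6.7
eef_pos: [0.435, -0.2154, 0.1081]
tcp_rot: [0.0, 0.993, 0.114, 0.001]
contact_force: [-0.3, -0.5, -1.9]
width: 0.308
gripper_force: 25.0
t 6.7 at [ 0.435  -0.2154  0.1081] yaw 0.229 q [-0.6   0.24  1.88 -0.    1.02  0.74] w 0.308 F [-0.3 -0.5 -1.9] d [-0.0015 -0.0006  0.0126] turn None
lid top slope [ 0.00019689 -0.00078414  0.08180579] 526 [ 0.36531383 -0.28077413  0.07899145] [ 0.50392198 -0.1423312   0.08511874] 0.08205124310394746
```

```bash
python3 nudge.py '[{"aperture": 0,"dx": -0.2,"dz": 1.2},{"aperture": 0,"dz": 0.8},{"aperture": 0,"dz": 0.2},{"aperture": 0},{"aperture": 0}]'; python3 nudge.py '[{"aperture": 0,"dz": 0.2},{"aperture": 0}]';python3 nudge.py '[{"aperture": 0,"dz": 0.2},{"aperture": 0}]'
```

```text
t: 7.38
eef_pos: [0.4336, -0.2154, 0.0966]
tcp_rot: [0.0, 0.993, 0.114, 0.0]
contact_force: [0.0, 0.3, -1.6]
width: 0.308
gripper_force: 25.0
t: 7.62
eef_pos: [0.4335, -0.2153, 0.0954]
tcp_rot: [0.0, 0.993, 0.114, 0.0]
contact_force: [-0.1, -0.3, -1.4]
width: 0.305
gripper_force: 25.0
t: 7.88
eef_pos: [0.4338, -0.2153, 0.0953]
tcp_rot: [0.0, 0.993, 0.114, 0.0]
contact_force: [-0.8, 0.8, 4.3]
width: 0.306
gripper_force: 25.0
```

```bash
python3 nudge.py '[{"aperture": 0,"dz": -0.12},{"aperture": 0},{"aperture": 0.36},{"aperture": 0.36},{"aperture": 0.5},{"aperture": 0.7},{"aperture": 0.7},{"aperture": 0.7}]' 3;python3 nudge.py '[{"aperture": 0.8},{"aperture": 0.8,"dz": -2},{"aperture": 0.8,"dz": -6},{"aperture": 0.8,"dz": -10},{"aperture": 0.8,"dz": -10},{"aperture": 0.8}]'
python3 -c "
from h import *
go(.4753,.2135,.23,-.197)
for n in ('top','side'):
    r=manip.read_camera(n);np.savez(f'pics/{n}3.npz',**r);cv2.imwrite(f'pics/{n}3.png',r['color'])
    w=cloud(r)
    m=(w[...,0]>.3)&(w[...,0]<.56)&(w[...,1]>-.34)&(w[...,1]<-.1)&(w[...,2]>.055)&(w[...,2]<.085)
    q=w[m];A=np.c_[q[:,:2],np.ones(len(q))];s=np.linalg.lstsq(A,q[:,2],rcond=None)[0]
    for _ in range(4):
        k=abs(q[:,2]-A@s)<.003;s=np.linalg.lstsq(A[k],q[k,2],rcond=None)[0]
    print(n,'lid top slope',s,k.sum(),q[k].min(0),q[k].max(0),q[k][:,2].mean())
    # jar cap, in crock
    d=np.hypot(w[...,0]-.4753,w[...,1]-.2135);c=r['color'].astype(int)
    m=(d<.05)&(w[...,2]>.095)&(w[...,2]<.11);q=w[m];print('cap',m.sum(),q.min(0),q.max(0),q[:,2].mean() if len(q) else 0, circ(q) if len(q) else 0)
    for (z0,z1) in ((.05,.08),):
        m=(d<.045)&(w[...,2]>z0)&(w[...,2]<z1);q=w[m];print('body',len(q))
a=cv2.resize(cv2.imread('pics/side3.png')[185:285,220:300],None,fx=5,fy=5,interpolation=2);b=cv2.resize(cv2.imread('pics/top3.png')[180:260,160:230],(437,500),interpolation=2);cv2.imwrite('pics/c3.png',cv2.hconcat([a,b])[:,:800])"
```

```text
t: 8.88
eef_pos: [0.4335, -0.2153, 0.0951]
tcp_rot: [0.0, 0.993, 0.114, 0.0]
contact_force: [-0.4, -0.4, 0.2]
width: 0.702
gripper_force: 0.0
t: 9.62
eef_pos: [0.4358, -0.2168, 0.2398]
tcp_rot: [0.003, 0.993, 0.114, 0.004]
contact_force: [-0.1, -0.0, 0.1]
width: 0.8
gripper_force: 0.0
t 9.62 at [ 0.4358 -0.2168  0.2398] yaw 0.229 q [-0.6   0.13  1.67 -0.    1.33  0.74] w 0.8 F [-0.1 -0.   0.1] d [ 0.136  -0.4102  0.0077] turn 0.426
top lid top slope [ 0.02272644 -0.04027953  0.04975016] 226 [ 0.36762503 -0.2652013   0.0626962 ] [ 0.50207542 -0.14542981  0.07313813] 0.06803110127104467
cap 117 [0.45422681 0.19499245 0.09718271] [0.49160427 0.23277285 0.10817514] 0.10233800892623383 (array([0.47330574, 0.21445732]), np.float64(0.014607587760849193))
body 30
side lid top slope [ 0.01315534 -0.02974335  0.05711149] 570 [ 0.3634079  -0.28356862  0.06435759] [ 0.50095044 -0.14217778  0.07365837] 0.0688602376995724
cap 156 [0.45286939 0.19451657 0.09502049] [0.49351268 0.23730201 0.10627794] 0.10197991274577706 (array([0.47254737, 0.21723798]), np.float64(0.01576374161219633))
body 28
```

View pics/c3.png

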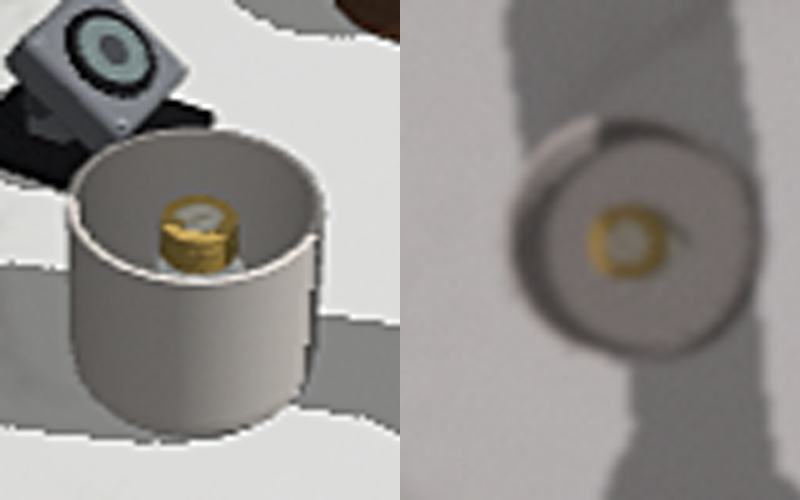

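The lid stands on the rest, tilted about 2°. The gold cap is in the open crock at about world (0.473, 0.2145).

Scaled: 0.142 rad is 1.42.

```bash
python3 nudge.py '[{"aperture": 0.65,"turn": 1.42},{"aperture": 0.65,"turn": 1.42},{"aperture": 0.65,"turn": 1.42},{"aperture": 0.65}]'|tail -1; python3 nudge.py '[{"aperture": 0.65,"dx": -1.2,"dy": -10.76},{"aperture": 0.65,"dx": -1.2,"dy": -10.76},{"aperture": 0.65,"dx": -1.2,"dy": -10.76},{"aperture": 0.65,"dx": -1.2,"dy": -10.76},{"aperture": 0.65,"dx": -1.2,"dy": -10.76},{"aperture": 0.65,"dx": -1.2,"dy": -10.76},{"aperture": 0.65,"dx": -1.2,"dy": -10.76},{"aperture": 0.65,"dx": -1.2,"dy": -10.76}]' | tail -1;  python3 nudge.py '[{"aperture": 0.65,"dz": 6},{"aperture": 0.65,"dz": 6},{"aperture": 0.65},{"aperture": 0.65}]'
python3 -c "
from h import *
go(.473,.2145,.106,-.197)"
```

```text
gripper_force: 0.0
gripper_force: 0.0
t: 11.72
eef_pos: [0.4712, 0.2161, 0.1755]
tcp_rot: [-0.0, 0.995, -0.098, 0.0]
contact_force: [1.1, -0.0, 0.7]
width: 0.649
gripper_force: 0.0
t 11.72 at [0.4712 0.2161 0.1755] yaw -0.196 q [ 0.3   0.23  1.71 -0.    1.21  2.06] w 0.649 F [ 1.1 -0.   0.7] d [0.0021 0.0012 0.0695] turn 0.001
```

Scaled: 0.03 m is 6, 0.02 m is 4.

```bash
python3 nudge.py '[{"aperture": 0.65,"dx": 0.4,"dy": 0.2,"dz": 4},{"aperture": 0.65,"dz": 6},{"aperture": 0.65,"dz": 2.4},{"aperture": 0.65,"dz": 1.4},{"aperture": 0.65},{"aperture": 0.3},{"aperture": 0.3},{"aperture": 0.3}]' 20; python3 nudge.py '[{"aperture": 0.3},{"aperture": 0.3},{"aperture": 0.3}]'; python3 nudge.py '[{"aperture": 0.3,"dz": -2},{"aperture": 0.3,"dz": -4},{"aperture": 0.3,"dz": -4},{"aperture": 0.3}]'
```

```text
t: 12.72
eef_pos: [0.4729, 0.2148, 0.1066]
tcp_rot: [-0.0, 0.995, -0.098, 0.001]
contact_force: [0.1, -0.4, 2.0]
width: 0.438
gripper_force: 20.0
t: 13.1
eef_pos: [0.473, 0.2148, 0.1065]
tcp_rot: [-0.0, 0.995, -0.098, 0.001]
contact_force: [0.2, -0.3, 5.1]
width: 0.439
gripper_force: 20.0
t: 13.6
eef_pos: [0.4734, 0.2151, 0.1572]
tcp_rot: [-0.001, 0.995, -0.098, 0.001]
contact_force: [-0.4, 0.4, -0.5]
width: 0.433
gripper_force: 20.0
```

Scaled: -0.03 m is -6, -0.02 m is -4.

```bash
python3 nudge.py '[{"aperture": 0.3,"dz": -6},{"aperture": 0.3,"dz": -6},{"aperture": 0.3,"dz": -4},{"aperture": 0.3},{"aperture": 0.3}]'
python3 -c "
from h import *
go(.473,.2145,.106,-.197)
r=manip.read_camera('side');np.savez('pics/side4.npz',**r);cv2.imwrite('pics/side4.png',r['color'])
cv2.imwrite('pics/c4.png',cv2.resize(r['color'][100:250,210:330],None,fx=4,fy=4,interpolation=2))
w=cloud(r);m=(np.hypot(w[...,0]-.473,w[...,1]-.2145)<.05)
for z in np.arange(.125,.235,.01):
    k=m&(abs(w[...,2]-z)<.005)
    if k.sum(): q=w[k];v,u=np.where(k);print(z.round(3),k.sum(),q.min(0)[:2].round(3),q.max(0)[:2].round(3),u.min(),u.max())
"
```

```text
t: 14.22
eef_pos: [0.4716, 0.2145, 0.2344]
tcp_rot: [0.001, 0.995, -0.098, -0.001]
contact_force: [0.3, 0.4, -1.6]
width: 0.431
gripper_force: 20.0
t 14.22 at [0.4716 0.2145 0.2344] yaw -0.197 q [ 0.29  0.19  1.61 -0.    1.35  2.06] w 0.431 F [ 0.3  0.4 -1.6] d [ 0.0017 -0.0004  0.1284] turn -0.0
0.135 19 [0.448 0.215] [0.492 0.24 ] 252 269
0.145 54 [0.448 0.213] [0.492 0.241] 252 269
0.155 58 [0.448 0.216] [0.492 0.24 ] 252 269
0.165 61 [0.448 0.214] [0.492 0.241] 252 269
0.175 57 [0.449 0.217] [0.492 0.241] 252 269
0.185 59 [0.448 0.217] [0.492 0.24 ] 252 269
0.195 56 [0.449 0.216] [0.492 0.243] 252 269
0.205 69 [0.449 0.208] [0.494 0.239] 252 270
0.215 40 [0.451 0.186] [0.482 0.245] 254 270
0.225 69 [0.452 0.187] [0.486 0.249] 252 270
```

View pics/c4.png

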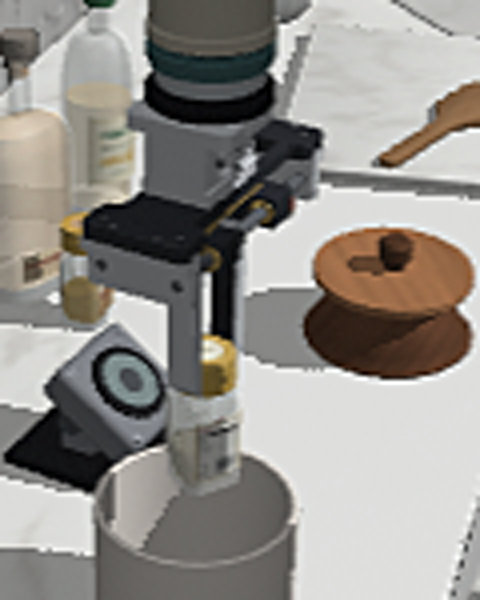

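The jar hangs upright from the cap over the crock, and the lid sits balanced on the rest. Now the jar's yaw.

```bash
python3 -c "
from h import *
r=load('side4');w=cloud(r)
m=(np.hypot(w[...,0]-.473,w[...,1]-.2145)<.05)&(w[...,2]>.14)&(w[...,2]<.195)
q=w[m][:,:2]
print(cv2.minAreaRect((q*1000).astype(np.float32)))
for u in range(252,270):
    k=m.copy();k[:,:u]=0;k[:,u+1:]=0;print(u,k.sum(),np.median(w[k],0).round(4))
"
```

```text
((467.9753112792969, 229.8838348388672), (44.431888580322266, 25.93071174621582), 11.999539375305176)
252 17 [0.4917 0.2244 0.1674]
253 18 [0.4879 0.2277 0.1691]
254 18 [0.4842 0.2306 0.168 ]
255 17 [0.4802 0.2342 0.1651]
256 18 [0.4768 0.2368 0.1675]
257 18 [0.4739 0.2379 0.1642]
258 18 [0.4712 0.2385 0.1659]
259 18 [0.4685 0.2377 0.1667]
260 18 [0.4661 0.2377 0.1696]
261 18 [0.464  0.2352 0.1666]
262 17 [0.4621 0.2335 0.1676]
263 18 [0.4598 0.2326 0.1674]
264 17 [0.458  0.2295 0.1695]
265 18 [0.4562 0.2273 0.1696]
266 18 [0.454  0.2254 0.1687]
267 17 [0.452  0.2238 0.1669]
268 18 [0.4496 0.2221 0.1713]
269 17 [0.4486 0.2177 0.1693]
```

```bash
python3 nudge.py '[{"aperture": 0.3,"dz": 4.8},{"aperture": 0.3,"dz": 4.8},{"aperture": 0.3,"dx": -2},{"aperture": 0.3,"dx": -2},{"aperture": 0.3,"dx": -1},{"aperture": 0.3}]' 8; python3 nudge.py '[{"aperture": 0.3,"dx": -1.4},{"aperture": 0.3,"dx": -1.4},{"aperture": 0.3,"dx": -1.4},{"aperture": 0.3,"dx": -1.4},{"aperture": 0.3,"dx": -1.4},{"aperture": 0.3}]'
cat > tilt.py <<'E'
import sys
from h import *
from scipy.spatial.transform import Rotation as Ro
def tilt(name,view=None):
    o=manip.get_obs();p=np.array(o["eef_pos"]);r=manip.read_camera("side");np.savez(f"pics/{name}.npz",**r);w=cloud(r)
    nh=np.array([-.981,.196,0]);lv=np.array([.196,.981,0])
    q=w.reshape(-1,3)-p;s=q@nh;l=q@lv;z=q[:,2]
    k=(abs(l)<.05)&(z<-.026)&(z>-.115)&(s>-.11)&(s<.045)
    c=r["color"].reshape(-1,3).astype(int)
    k&=(q[:,2]+p[2]>.12)
    return r,q,s,l,z,k,c,p
if __name__=="__main__":
    r,q,s,l,z,k,c,p=tilt(sys.argv[1]);go(*p)
    # vertical edge of the jar nearest the camera (max l) per height
    S=[]
    for a in np.arange(-.11,-.02,.006):
        j=k&(abs(z-a)<.003)
        if j.sum()>5: S.append((a,s[j].min(),s[j].max(),l[j].max(),s[j][l[j]>l[j].max()-.006].mean(),j.sum()))
    S=np.array(S);print(S.round(4))
    cv2.imwrite(f"pics/{sys.argv[1]}.png",cv2.resize(r["color"][110:260,200:340],None,fx=4,fy=4,interpolation=2))
E
python3 tilt.py t1
```

```text
t: 15.02
eef_pos: [0.4479, 0.22, 0.1889]
tcp_rot: [-0.0, 0.995, -0.098, 0.001]
contact_force: [-0.2, 0.8, -0.9]
width: 0.434
gripper_force: 8.0
t: 15.78
eef_pos: [0.4131, 0.2267, 0.1881]
tcp_rot: [-0.0, 0.995, -0.098, -0.0]
contact_force: [1.0, -0.5, -0.6]
width: 0.438
gripper_force: 8.0
t 15.82 at [0.4132 0.2266 0.188 ] yaw -0.197 q [0.35 0.15 1.78 0.   1.22 2.12] w 0.442 F [ 0.7  0.3 -1.1] d [-0.0002 -0.0001 -0.0001] turn None
[[-6.80e-02 -4.87e-02  1.20e-03  2.72e-02 -1.98e-02  1.90e+01]
 [-6.20e-02 -4.58e-02  3.70e-03  2.43e-02 -1.79e-02  3.40e+01]
 [-5.60e-02 -4.55e-02  4.70e-03  2.52e-02 -2.09e-02  3.50e+01]
 [-5.00e-02 -4.38e-02  8.60e-03  2.71e-02 -1.34e-02  3.50e+01]
 [-4.40e-02 -4.12e-02  8.40e-03  2.70e-02 -1.25e-02  3.70e+01]
 [-3.80e-02 -3.77e-02  1.22e-02  2.52e-02 -1.00e-02  4.10e+01]
 [-3.20e-02 -3.13e-02  1.12e-02  2.54e-02 -8.50e-03  3.60e+01]
 [-2.60e-02 -3.28e-02  1.18e-02  2.41e-02 -1.14e-02  2.20e+01]]
```

View pics/t1.png

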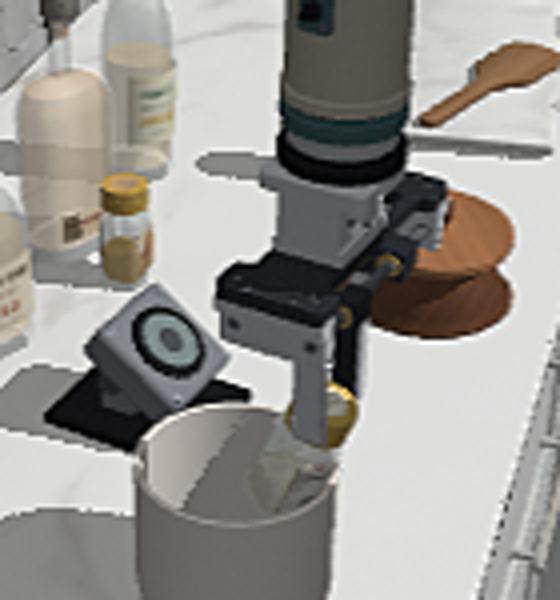

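The jar is pivoting in the grip over the crock's rim, base towards the reader as intended. I'll pull it a little further, tighten the grip, lift and measure.

The manual's scale: shifts go in units of 5 mm and turns go in units of 0.1 rad. Converting my numbers, -0.004 m is -0.8.

```bash
python3 nudge.py '[{"aperture": 0.3,"dx": -0.8},{"aperture": 0.3,"dx": -0.8},{"aperture": 0.3}]' 8;python3 nudge.py '[{"aperture": 0.3},{"aperture": 0.3},{"aperture": 0.3,"dz": -2},{"aperture": 0.3,"dz": -6},{"aperture": 0.3,"dz": -6},{"aperture": 0.3},{"aperture": 0.3}]' 40
cat > axis.py <<'E'
import sys
from h import *
from itertools import combinations
def faces(name):
    o=manip.get_obs();p=np.array(o["eef_pos"]);r=manip.read_camera("side");np.savez(f"pics/{name}.npz",**r);w=cloud(r)
    nh=np.array([-.981,.196,0]);lv=np.array([.196,.981,0]);up=np.array([0,0,1.])
    q=(w-p);Q=np.stack([q@nh,q@lv,q@up],-1)
    k=(abs(Q[...,1])<.04)&(Q[...,2]<-.030)&(Q[...,2]>-.12)&(Q[...,0]>-.10)&(Q[...,0]<.03)&(w[...,2]>.125)
    n,l,st,_=cv2.connectedComponentsWithStats(k.astype(np.uint8));k=l==1+st[1:,4].argmax()
    return r,Q,k,p
if __name__=="__main__":
    r,Q,k,p=faces(sys.argv[1]);go(*p);X=Q[k];X0=X.copy();print(len(X),X.min(0),X.max(0));rng=np.random.default_rng(0);N=[]
    for f in range(2):
        best=None
        for _ in range(3000):
            a=X[rng.choice(len(X),3,False)];n=np.cross(a[1]-a[0],a[2]-a[0]);nn=np.linalg.norm(n)
            if nn<2e-4: continue
            n/=nn;i=abs((X-a[0])@n)<.002
            if best is None or i.sum()>best.sum():best=i
        P=X[best];c=P.mean(0);n=np.linalg.svd(P-c,full_matrices=False)[2][2];n*=np.sign(n[1]);N.append(n);print("face",n.round(3),len(P),c.round(4));X=X[~best]
    ax=np.cross(*N);print("angle between",np.degrees(np.arccos(N[0]@N[1])));ax/=np.linalg.norm(ax);ax*=np.sign(ax[2])
    print("axis (nh,lv,up)",ax.round(3),"tilt",np.degrees(np.arctan2(ax[0],ax[2])),"side lean",np.degrees(np.arcsin(ax[1])))
    h=X0@ax;print("along-axis extents from TCP",np.percentile(h,[0,1,3,10]))
    for n in N: print("offset face-TCP along n",np.median(((X0)@n)[((X0)@n)>np.percentile(X0@n,60)]))
    cv2.imwrite(f"pics/{sys.argv[1]}.png",cv2.resize(r["color"][90:240,200:340],None,fx=4,fy=4,interpolation=2))
E
python3 axis.py a1
```

```text
t: 16.2
eef_pos: [0.4054, 0.2281, 0.1879]
tcp_rot: [0.0, 0.995, -0.098, -0.0]
contact_force: [1.1, 0.4, -1.4]
width: 0.439
gripper_force: 8.0
t: 17.08
eef_pos: [0.4051, 0.2278, 0.2572]
tcp_rot: [0.0, 0.995, -0.098, -0.001]
contact_force: [-0.6, -1.1, -1.5]
width: 0.432
gripper_force: 40.0
t 17.12 at [0.4049 0.2278 0.2568] yaw -0.197 q [ 0.36  0.09  1.67 -0.    1.38  2.13] w 0.429 F [-0.4  0.6 -1.5] d [ 0.0002 -0.0001 -0.0004] turn None
393 [-0.06204491 -0.0042473  -0.09962046] [ 0.00932521  0.02664438 -0.03030931]
face [-0.427  0.874  0.23 ] 169 [-0.0342  0.0193 -0.0563]
face [ 0.742  0.563 -0.365] 151 [-0.011   0.0139 -0.0614]
angle between 84.76018228593016
axis (nh,lv,up) [ 0.45  -0.014  0.893] tilt 26.766986777645684 side lean -0.8275190130474337
along-axis extents from TCP [-0.09996758 -0.09829966 -0.09627133 -0.09083914]
offset face-TCP along n 0.019096749758961813
offset face-TCP along n 0.022370568684912315
```

View pics/a1.png

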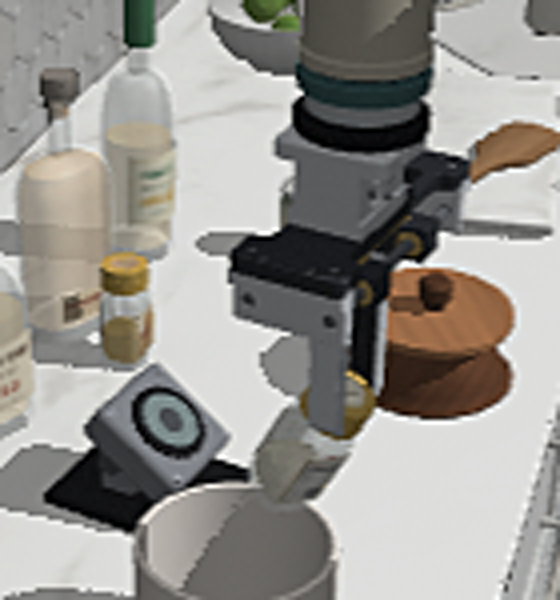

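The lifted jar is tilted roughly 27°, short of 35°. I'll refine the measurement with an orthogonal two-face fit before correcting.

```bash
cat > fit.py <<'E'
import sys
from axis import *
from scipy.optimize import least_squares
from scipy.spatial.transform import Rotation as Ro
def fit(X):
    # prism frame: columns f1,f2,axis ; point-to-plane distances to the two visible faces, half width 20.5 mm
    def res(v):
        R=Ro.from_euler("yxz",v[:3]).as_matrix();y=(X-[v[3],v[4],-.06])@R
        d=np.c_[y[:,0]-.0205,y[:,1]-.0205];return np.max(d,1)*1000   # square outline
    best=None
    for yw in np.radians([10,35,60,80]):
        s=least_squares(res,[.5,0,yw,-.03,0],loss="soft_l1",f_scale=1.)
        if best is None or s.cost<best.cost:best=s
    R=Ro.from_euler("yxz",best.x[:3]).as_matrix();return best,R
if __name__=="__main__":
    if len(sys.argv)>2: r,Q,k,p=faces(sys.argv[1])
    else:
        r=load(sys.argv[1]);p=np.array([.4049,.2278,.2568]);w=cloud(r);q=w-p;nh=np.array([-.981,.196,0]);lv=np.array([.196,.981,0])
        Q=np.stack([q@nh,q@lv,q[...,2]],-1);k=(abs(Q[...,1])<.04)&(Q[...,2]<-.030)&(Q[...,2]>-.12)&(Q[...,0]>-.10)&(Q[...,0]<.03)&(w[...,2]>.125)
        n,l,st,_=cv2.connectedComponentsWithStats(k.astype(np.uint8));k=l==1+st[1:,4].argmax()
    k=cv2.erode(k.astype(np.uint8),np.ones((3,3)))>0 
    X=Q[k];b,R=fit(X);ax=R[:,2];c=np.array([b.x[3],b.x[4],-.06])
    go(*p);print(len(X),"rms mm",np.sqrt(np.mean(b.fun**2)),"tilt",np.degrees(np.arctan2(ax[0],ax[2])),"lean",np.degrees(np.arcsin(ax[1])),"yaw",np.degrees(b.x[2]))
    # all jar points below: base position along axis
    Y=(Q[(abs(Q[...,1])<.04)&(Q[...,2]<-.03)&(Q[...,0]>-.1)&(Q[...,0]<.04)&(Q[...,2]+p[2]>.12)]-c)@R
    Y=Y[(abs(Y[:,0])<.024)&(abs(Y[:,1])<.024)];h=np.percentile(Y[:,2],[.5,2,5])
    print("base along axis",h); base=c+ax*h[0];print("base rel TCP (nh,lv,up)",base.round(4),"axis at z=-.0145:",(c+ax*((-.0145+.06)/ax[2])).round(4))
E
python3 fit.py a1
```

```text
t 17.12 at [0.4049 0.2278 0.2568] yaw -0.197 q [ 0.36  0.09  1.67 -0.    1.38  2.13] w 0.429 F [-0.4  0.6 -1.5] d [-0. -0. -0.] turn None
278 rms mm 1.5177145658903834 tilt 27.1395237023929 lean -0.47324295929460064 yaw 27.348672959026224
base along axis [-0.03234212 -0.03061331 -0.02861383]
base rel TCP (nh,lv,up) [-0.0429  0.0005 -0.0888] axis at z=-.0145: [-0.0048 -0.0002 -0.0145]
```

Scaled: 0.009 m is 1.8, 0.03 m is 6.

```bash
python3 nudge.py '[{"aperture": 0.3,"dz": 6},{"aperture": 0.3,"dz": 6},{"aperture": 0.3,"dz": 1.8},{"aperture": 0.3}]' 40; python3 nudge.py '[{"aperture": 0.3,"dx": -0.2},{"aperture": 0.3,"dx": -0.8},{"aperture": 0.3,"dx": -0.8},{"aperture": 0.3}]' 8;python3 nudge.py '[{"aperture": 0.3},{"aperture": 0.3},{"aperture": 0.3,"dz": -2},{"aperture": 0.3,"dz": -6},{"aperture": 0.3,"dz": -6},{"aperture": 0.3},{"aperture": 0.3}]' 40
python3 fit.py a2 new
```

```text
t: 17.62
eef_pos: [0.4057, 0.2279, 0.1885]
tcp_rot: [0.0, 0.995, -0.098, -0.001]
contact_force: [0.6, -0.1, -0.0]
width: 0.433
gripper_force: 40.0
t: 18.12
eef_pos: [0.3968, 0.2301, 0.1895]
tcp_rot: [-0.0, 0.995, -0.098, 0.0]
contact_force: [0.1, -0.7, -0.0]
width: 0.439
gripper_force: 8.0
t: 19.0
eef_pos: [0.3962, 0.2295, 0.2581]
tcp_rot: [0.0, 0.995, -0.098, -0.001]
contact_force: [0.2, -0.5, -1.4]
width: 0.433
gripper_force: 40.0
t 19.05 at [0.396  0.2295 0.2577] yaw -0.197 q [ 0.37  0.08  1.68 -0.    1.38  2.14] w 0.43 F [ 0.5 -0.9 -1.1] d [ 0.0002 -0.0001 -0.0004] turn None
267 rms mm 1.5545619943154645 tilt 32.18746662511278 lean 0.08342108768193267 yaw 23.58843613161061
base along axis [-0.02995288 -0.02819218 -0.02540459]
base rel TCP (nh,lv,up) [-0.0506 -0.0001 -0.0853] axis at z=-.0145: [-0.006   0.     -0.0145]
```

```bash
python3 nudge.py '[{"aperture": 0.3,"dz": 6},{"aperture": 0.3,"dz": 6},{"aperture": 0.3,"dz": 1.8},{"aperture": 0.3}]' 40; python3 nudge.py '[{"aperture": 0.3,"dx": -0.2},{"aperture": 0.3,"dx": -0.4},{"aperture": 0.3,"dx": -0.5},{"aperture": 0.3}]' 8;python3 nudge.py '[{"aperture": 0.3},{"aperture": 0.3},{"aperture": 0.3,"dz": -2},{"aperture": 0.3,"dz": -6},{"aperture": 0.3,"dz": -6},{"aperture": 0.3},{"aperture": 0.3}]' 40
python3 fit.py a3 new;python3 fit.py a4 new
```

```text
t: 19.55
eef_pos: [0.3972, 0.2297, 0.1896]
tcp_rot: [0.0, 0.995, -0.098, -0.0]
contact_force: [1.1, 0.2, 0.1]
width: 0.431
gripper_force: 40.0
t: 20.05
eef_pos: [0.3915, 0.2311, 0.1904]
tcp_rot: [-0.0, 0.995, -0.098, 0.0]
contact_force: [1.4, 0.8, 0.6]
width: 0.441
gripper_force: 8.0
t: 20.92
eef_pos: [0.3908, 0.2306, 0.2591]
tcp_rot: [0.0, 0.995, -0.098, -0.001]
contact_force: [0.3, -0.0, -2.4]
width: 0.43
gripper_force: 40.0
t 20.98 at [0.3906 0.2306 0.2587] yaw -0.197 q [0.38 0.07 1.68 0.   1.39 2.15] w 0.427 F [-0.5 -0.3 -0.6] d [ 0.0002 -0.0001 -0.0004] turn None
253 rms mm 1.4742454871250241 tilt 36.54397519910165 lean -0.6888471167058513 yaw 25.16993651327192
base along axis [-0.02669646 -0.02581714 -0.02418339]
base rel TCP (nh,lv,up) [-0.0544  0.0005 -0.0814] axis at z=-.0145: [-0.0048 -0.0005 -0.0145]
t 21.02 at [0.3906 0.2305 0.2586] yaw -0.197 q [ 0.38  0.07  1.68 -0.    1.39  2.15] w 0.431 F [ 0.  -0.6 -1.6] d [-0.     -0.     -0.0001] turn None
246 rms mm 1.4303638205027558 tilt 35.52430949784816 lean 0.12509543530656167 yaw 25.986817464909134
base along axis [-0.02761311 -0.0263327  -0.02370531]
base rel TCP (nh,lv,up) [-0.0544 -0.0001 -0.0825] axis at z=-.0145: [-0.0059  0.0001 -0.0145]
```

Scaled: 0.0273 m is 5.46, 0.022 m is 4.4.

```bash
python3 nudge.py '[{"aperture": 0.3,"dx": 2.4,"dy": 3},{"aperture": 0.3,"dx": 4.4,"dy": 5.46},{"aperture": 0.3,"dx": 4.4,"dy": 5.46},{"aperture": 0.3,"dx": 4.4,"dy": 5.46},{"aperture": 0.3,"dx": 4.4,"dy": 5.46},{"aperture": 0.3,"dx": 2.4,"dy": 3},{"aperture": 0.3,"dx": 2,"dy": 2.42},{"aperture": 0.3}]' 50; python3 nudge.py '[{"aperture": 0.3,"dz": 1.8},{"aperture": 0.3,"dz": 1.8},{"aperture": 0.3,"dz": 1.8},{"aperture": 0.3},{"aperture": 0.3},{"aperture": 0.3}]'
python3 -c "
from h import *
go(.4806,.0583,.2317,-.197)"
for i in 1 2 3; do python3 fit.py b$i new|tail -3;done
python3 -c "
from h import *
r=load('b1');t=manip.read_camera('top');np.savez('pics/top5.npz',**t)
cv2.imwrite('pics/c5.png',cv2.hconcat([cv2.resize(r['color'][80:230,190:320],(520,600),interpolation=2),cv2.resize(t['color'][140:230,220:262],(280,600),interpolation=2)]))"
```

```text
t: 22.02
eef_pos: [0.4818, 0.0584, 0.2597]
tcp_rot: [-0.0, 0.995, -0.099, -0.0]
contact_force: [0.2, -0.0, -0.1]
width: 0.433
gripper_force: 50.0
t: 22.78
eef_pos: [0.4819, 0.0587, 0.2334]
tcp_rot: [0.0, 0.995, -0.098, 0.0]
contact_force: [0.0, 0.3, -1.1]
width: 0.428
gripper_force: 50.0
t 22.77 at [0.4819 0.0587 0.2334] yaw -0.197 q [-0.02  0.14  1.67 -0.    1.33  1.75] w 0.428 F [ 0.   0.3 -1.1] d [-0.0012  0.0006  0.0017] turn -0.0
198 rms mm 1.5554816535321236 tilt 36.370817251668555 lean -0.3534714894249038 yaw 20.11017397542652
base along axis [-0.02810356 -0.02459872 -0.02254677]
base rel TCP (nh,lv,up) [-0.0556  0.0001 -0.0826] axis at z=-.0145: [-0.0054 -0.0004 -0.0145]
195 rms mm 1.8409007457039952 tilt 36.74826600470296 lean 0.3478469115339933 yaw 23.579876630656308
base along axis [-0.02856262 -0.02526874 -0.02320234]
base rel TCP (nh,lv,up) [-0.0559 -0.0004 -0.0829] axis at z=-.0145: [-0.0048  0.0002 -0.0145]
196 rms mm 1.6388328356464588 tilt 36.12689570120336 lean 0.4108824254867068 yaw 25.170936825480762
base along axis [-0.0260864  -0.02452841 -0.02299073]
base rel TCP (nh,lv,up) [-0.0537 -0.0001 -0.0811] axis at z=-.0145: [-0.0051  0.0005 -0.0145]
```

View pics/c5.png

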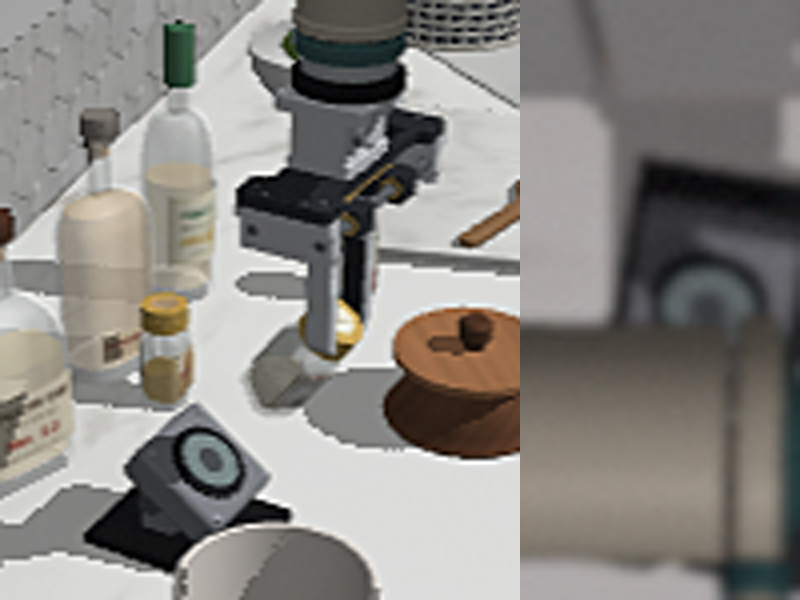

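The jar hangs in front of the reader, base towards the window, with the lid still balanced on the rest. I'll check the fit's bias on the upright image and trim the position.

```bash
python3 nudge.py '[{"aperture": 0.3,"dx": -0.24,"dy": 0.12,"dz": 0.34},{"aperture": 0.3},{"aperture": 0.3},{"aperture": 0.3}]' 50
sed 's/\[.4049,.2278,.2568\]/[.4716,.2145,.2344]/' fit.py > fit0.py; python3 fit0.py side4 | tail -3; for i in 1 2; do python3 fit.py d$i new|tail -3;done
python3 -c "
from h import *
go(.4806,.0583,.2317,-.197);print(manip.get_obs()['qvel'].round(3))"
```

```text
t: 23.48
eef_pos: [0.4804, 0.0583, 0.2314]
tcp_rot: [0.0, 0.995, -0.098, 0.0]
contact_force: [-0.2, 0.5, -1.1]
width: 0.428
gripper_force: 50.0
311 rms mm 1.4974225072020964 tilt -0.3082059416258707 lean 0.7442540310448451 yaw 30.561112212358566
base along axis [-0.03784358 -0.03598183 -0.03382622]
base rel TCP (nh,lv,up) [ 0.0001 -0.0012 -0.0978] axis at z=-.0145: [-0.0003 -0.0001 -0.0145]
197 rms mm 1.7208215684574415 tilt 35.46753394219277 lean -1.1417751740648132 yaw 23.80859224121282
base along axis [-0.02874869 -0.02677841 -0.02434131]
base rel TCP (nh,lv,up) [-0.0553  0.0007 -0.0834] axis at z=-.0145: [-0.0062 -0.001  -0.0145]
200 rms mm 1.671097845365973 tilt 35.49596118864735 lean 0.32854372157928896 yaw 23.605284606530166
base along axis [-0.02639816 -0.02555041 -0.02360586]
base rel TCP (nh,lv,up) [-0.0539 -0.0001 -0.0815] axis at z=-.0145: [-0.0061  0.0003 -0.0145]
t 23.57 at [0.4804 0.0583 0.2314] yaw -0.197 q [-0.02  0.14  1.68 -0.    1.32  1.74] w 0.427 F [ 0.7  0.1 -1.9] d [ 0.0002 -0.     -0.0003] turn -0.0
[ 0.001 -0.    -0.002 -0.    -0.     0.002]
```

```bash
python3 nudge.py '[{"aperture": 0.3,"dx": -0.2,"dz": -0.24},{"aperture": 0.3},{"aperture": 0.3},{"aperture": 0.3}]' 50 && python3 -c "
from bench import manip
print(manip.finish_job())"
```

```text
t: 24.08
eef_pos: [0.4794, 0.0585, 0.2325]
tcp_rot: [0.0, 0.995, -0.098, 0.0]
contact_force: [-0.0, 0.5, -1.0]
width: 0.43
gripper_force: 50.0
the job is handed in; nothing more can be done
None
```

I handed the job in at 24.1 s: the lid is balanced knob up on the rest (tilted about 2° when measured), and the jar is held steady with its base facing the window, about 9 cm away and square to within about 1° by my measurements; the hand-in returned no verdict.

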